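# Fit the cell and snap the back onto a wall clock

## Robot

A 7-joint arm with a two-finger parallel gripper is mounted at the origin on the work surface. World frame = base frame: x ahead of the robot, y to its left, z up, the work surface at z = 0. Lengths are in m, angles in rad, forces in N, time in s.
With the tool pointing down it reaches from about 0.4 to 0.925 m from the base axis. Payload 4.1 kg.
Tool frame: the origin (TCP) lies on the centre line of the jaws, within the pads' length; the fingertips stand 8 mm ahead of it and the grasp point (between the pads) lies 11 mm behind it; z points along the fingers, y is the line along which they close (so a half turn about z gives the same grasp; the last joint's range is limited). The gripper opens to 85 mm and grips with 20 to 120 N. Pads are 22 mm wide; open, the fingers measure 114 mm over their backs; the gripper's body (76 mm by 85 mm) begins 54 mm behind the grasp point. The pads swing forward as they close: fully open they stand 13 mm farther back than shut.
Start: joints at [1.042, 0.398, 0.045, 1.537, -0.019, 1.207, -0.051], TCP at [0.271, -0.591, 0.239] pointing down, gripper open.
Joint ranges: [-2.82, 2.82], [-0.49, 2.23], [-1.37, 1.46], [0, 2.46], [-1.36, 4.5], [0.23, 2], [-2.94, 2.94]. Speed limits (rad/s): [2.57, 2.57, 3.14, 3.14, 3.14, 3.14, 3.14].

## Interface

Orientations are given as a rotation vector (axis times angle).
In Python, from station import arm gives the robot as it stands.
- The arm moves only by the tool jog_arm, never from a script. Its argument "commands" is one flat list of numbers, 7 for each row, row after row: the opening, from 0 (shut) to 1 (fully open), then the shift along the tool's x, y, z scaled (see below), then the turn, a rotation vector about the tool's x, y, z scaled (see below). A call has 1 to 10 rows; each row is the pose to reach, as a shift and turn from the pose commanded when the call began, along the tool's axes at that moment; what a row does not reach only later rows make up. The controller multiplies each number of a shift by 0.1 m and each number of a turn by 0.5 rad. A row lasts 1/10 s, in which the tool goes at most 50 mm and 8.59 degrees, less where a joint would pass 70% of its speed; a pose out of reach is approached as far as the arm can. A call with a number of a shift or a turn outside -1 to 1 is refused whole. A call with a gripper value outside its range is refused whole. The fingers move at their own pace and stop on an object; "grip_force" is the grip in N (left out, the last holds). Time passes only in rows, so rows that repeat a pose let the fingers close. It gives the time, the measured TCP pose, the force, the opening and the grip force at its end, in the units of the state.
- arm.get_state(): the state, without advancing time (a new reading comes with each control period).
- arm.read_camera(name): name is "scene" or "top" or "wrist"; returns (picture, depth): 400x640x3 uint8, blue, green, red; 400x640 float32, m along the optical axis (not along the pixel's ray), 0 where there is no reading.
- arm.calibration(name): a dict with "K" (3x3 intrinsics, pixels), "pose" (4x4, takes a point from camera to world coordinates). Camera axes: x right, y up, looking along -z (the intrinsics and any distortion apply to the point x, -y, -z); pixel columns grow to the right and rows downward; lengths in m; the calibration is good to about 2 mm. A picture is of the moment at which its call begins: read the wrist's pose just before it. calibration takes no time and is no camera call; for the wrist camera it gives the pose at the moment of the call.
- arm.finish_job(): hands the job in; it is judged then, once.
The state is a dict: "clock": time; "joint_pos": joint angles; "qd": joint speeds; "joint_efforts": joint torques, N m; "tcp_pos": TCP position; "tool_rot": TCP orientation; "force": force on the tool from outside, world axes, zero at the start; "ft_torque": the same for the moment, N m; "finger_gap": finger opening in m; "finger_force": force on a finger pad.
Only numpy, scipy, OpenCV 4.12 (cv2) and the standard library are available. Lean on these libraries where they do the work, as an engineer would, in place of code of your own. Each camera call takes 0.05 s, during which the arm holds its last target. There are 200 camera calls.

## Task

Finish the wall clock that lies face down with its back open: press the battery cell home between its spring fingers, nub end towards the flat contact at the hanging-loop side, then put the back cover on with its bulge over the cell and press it straight down until all four clip arms have snapped over the rim. Let go, and leave the other things on the bench where they are.

Things in the scene. Friction and masses are not known exactly. Their poses are not given: they have to be found in the camera images.
- case: Round grey steel wall-clock case, 156 mm across its rim, face down and open side up in a fixed light-wood disc (184 mm across, 16 mm high); it cannot move. Origin: centre of the underside, on the bench. z up; x runs along the cell's place, towards the flat contact and the steel wire hanging loop (28 mm wide, reaching 96 mm from the centre, 30 mm above the bench).
- rim (a point): Centre of the case's opening, level with the top of the rim, 50 mm above the bench; axes as case. The rim is a round bead 6 mm thick of mean radius 75 mm, on a wall 71 to 73 mm from the centre. Inside, a grey movement block 94 x 56 mm, its top 32 mm above the bench, carries the cell's place.
- cradle (a point): Where the cell's centre belongs: 56 mm above the bench, the cell's axis along the case's x, its underside on a pedestal 39 mm above the bench. Two pairs of sprung steel fingers, 10 mm wide, stand 22 mm to either side along x and embrace the cell from both sides (y); between the pairs 34 mm along x is free for a gripper.
- nose_gap (a point): Midway between the noses of the spring fingers, 12 mm above the seated axis; the noses are 27 mm apart there, the lips above them flare to 41 mm apart at 16 mm above the axis. The cell (34 mm) pushed straight down spreads them (about 10 N in all, mostly at the start, with the axis about 25 to 15 mm above its seat) until they snap over it.
- flat_contact (a point): Inner face of the flat brass contact strip (18 mm wide, top 59 mm above the bench), 35 mm from cradle at the +x end, where the cell's nub belongs. A like strip stands 37 mm away at the -x end, with a conical coil spring (seen, gives no resistance) 5 mm deep before it.
- cell: D-size battery cell, 34 mm diameter, 61 mm long overall, 0.11 to 0.17 kg, black with a bare silver band 14 mm wide at the nub end; lies on its side on the bench. Origin: middle of its length, on its axis (17 mm above the bench). x runs along the cell to the nub end.
- cell_plus (a point): Tip of the cell's nub (10 mm across, 1.5 mm high), 30.5 mm from the cell's centre.
- cover: Round dark-grey plastic back cover, 159 mm across (175 over the clip arms), 0.13 to 0.20 kg, lying right way up on its clip arms. Origin: centre of the plane that rests on the rim (fully home: at rim); 22 mm above the bench at the start. Plate top 8 mm above the origin. x runs along the bulge. It fits either way round, the bulge along the case's x.
- bulge_top (a point): Centre of the top of the cover's hollow bulge, 32 mm above the cover's origin and 24 mm above its plate. The bulge is a box 90 mm long (cover x) and 62 mm wide (y) with upright sides to grip; inside it has room 84 x 57 mm, 29 mm above the origin, for the cell, which stands 23 mm above the rim.
- clip0 (a joint): Outward swing (rad) of the clip arm at the cover's +x +y diagonal: 0 at rest and when snapped home, about 0.2 riding over the rim. The four arms, 20 mm wide, hang 22 mm below the cover's origin, tips flared outward. Pressed down they meet the rim with the origin about 12 mm above it, resist most (14 to 20 N in all) near 5 mm and snap in below 3 mm.
- clip1 (a joint): The same for the clip arm at -x +y.
- clip2 (a joint): The same for the clip arm at -x -y.
- clip3 (a joint): The same for the clip arm at +x -y.
- screwdriver: Bystander: screwdriver 170 mm long lying beyond the clock; leave it alone.
- stone_box: Bystander: closed red oilstone box, 45 x 150 x 28 mm, lying beyond the clock; leave it alone. Origin under its centre.
- jar: Bystander: small glass jar with steel lid, 52 mm across, 50 mm high, at the right-hand edge of the mat; leave it alone. Origin under its centre.
There are look-alikes about, which are no part of the job. Several things look just like the cell: the one meant starts farthest to the robot's right.

How it is judged:
By the outcome, as a careful person would: the job done as asked, in the order asked, and still so for the second after the job is handed in, with the robot touching nothing.
It also fails if it takes over 58 s, if anything falls off the work surface, if the arm or the gripper's body presses on something with over 40 N, if the wrist force passes 120 N, or if a joint passes its speed limit or range.

## Working session

There is one attempt and no reset: what is moved stays moved. The work goes in short steps, Python scripts to look and compute and a tool call to move; the robot and the scene stay as the last step left them, time stands still between calls to the robot, and variables do not carry over. Pictures are saved under pics/ and viewed, at most 10 in all, crops included, and the job is handed in when it is done.

Besides the shell and the picture viewer there is one more tool, called after "Emit:" as a command line: name --argument value ..., lists and objects as JSON in quotes. jog_arm: Moves the arm, as the interface text tells. Its arguments: {"type":"object","properties":{"commands":{"type":"array"},"grip_force":{"type":"number"}},"required":["commands"]}

```bash
mkdir -p pics; ls; cat > h.py <<'E'
import numpy as np, cv2
from station import arm
from scipy.spatial.transform import Rotation as R
def snap(n,f):
    c=arm.calibration(n); p,d=arm.read_camera(n); cv2.imwrite('pics/%s.png'%f,p); np.savez('pics/%s.npz'%f,p=p,d=d,K=c['K'],T=c['pose']); return p,d,c
def ld(f): return np.load('pics/%s.npz'%f)
def cloud(f):
    z=ld(f); d=z['d']; K=z['K']; v,u=np.mgrid[0:400,0:640]
    P=np.stack([(u-K[0,2])/K[0,0]*d,-(v-K[1,2])/K[1,1]*d,-d],-1)
    W=P@z['T'][:3,:3].T+z['T'][:3,3]; W[d==0]=np.nan; return W
def rel(p,yaw_tool=None):
    s=arm.get_state(); return s
E
python3 - <<'E'
from h import *
for n in('top','scene'):
    p,d,c=snap(n,n+'0'); print(n,c)
print(arm.get_state())
a=cv2.imread('pics/top0.png'); b=cv2.imread('pics/scene0.png')
E
```

```text
pics
top {'K': array([[401.03592949,   0.        , 317.42773476],
       [  0.        , 401.03592949, 200.61422968],
       [  0.        ,   0.        ,   1.        ]]), 'pose': array([[ 0.01634866,  0.97916898, -0.20238783,  0.34871723],
       [-0.99985886,  0.01522647, -0.00710057, -0.04886027],
       [-0.003871  ,  0.20247535,  0.97927971,  1.23458503],
       [ 0.        ,  0.        ,  0.        ,  1.        ]])}
scene {'K': array([[507.43625659,   0.        , 316.76432165],
       [  0.        , 507.43625659, 194.40888636],
       [  0.        ,   0.        ,   1.        ]]), 'pose': array([[-0.57876387, -0.66671121,  0.46960466,  1.22920215],
       [ 0.81548047, -0.4766199 ,  0.32836728,  0.37772181],
       [ 0.00489678,  0.57300055,  0.81954035,  1.20080937],
       [ 0.        ,  0.        ,  0.        ,  1.        ]])}
{'clock': 0.1, 'joint_pos': array([ 1.04203466,  0.399112  ,  0.0450527 ,  1.53774639, -0.01869522,
        1.20692542, -0.05068821]), 'qd': array([-0.00078197, -0.00376442,  0.00062639, -0.00346292, -0.00047702,
       -0.00052038, -0.00017974]), 'joint_efforts': array([ 3.66580527e-03, -4.76265550e+01,  1.37023028e+00, -2.54950762e+01,
        1.18971005e-02,  4.98370500e-03, -2.24076757e-06]), 'tcp_pos': array([ 0.27060507, -0.59037768,  0.23837497]), 'tool_rot': array([-3.06764786e+00, -6.69692936e-01,  7.94588317e-04]), 'force': array([ 0.04844637, -0.26243986,  0.40113955]), 'ft_torque': array([ 0.04056677, -0.01154247, -0.06317805]), 'finger_force': 0.0, 'finger_gap': 0.08511608896508456}
```

View pics/top0.png

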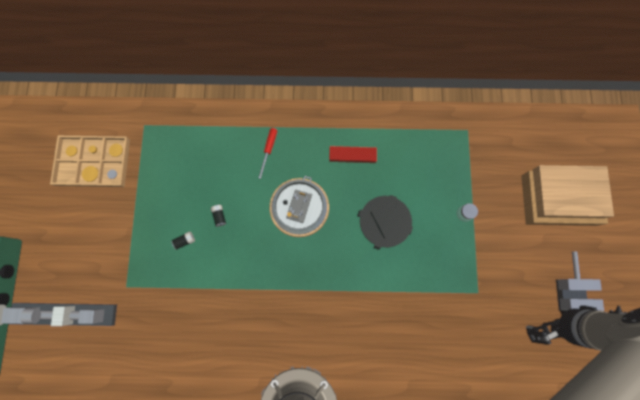

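View pics/scene0.png

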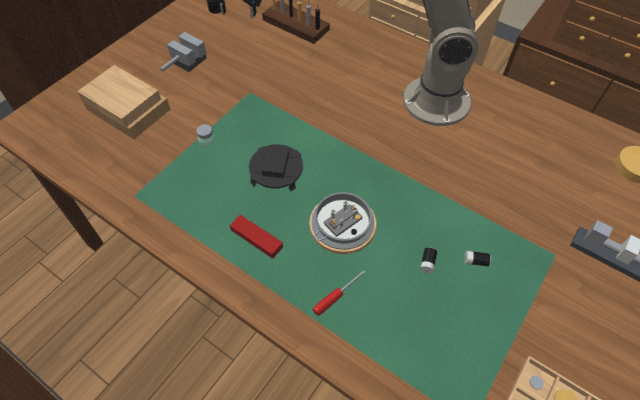

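The top view shows the case at (299,207), the cover at (386,221) and two cells at (218,215) and (183,240). The one meant is (218,215). Next I'll enlarge these and get their positions.

```bash
python3 - <<'E'
from h import *
p=ld('top0')['p']; W=cloud('top0')
q=ld('scene0')['p']
a=cv2.resize(p[165:255,165:425],None,fx=3,fy=3,interpolation=cv2.INTER_CUBIC)
b=cv2.resize(q[130:280,240:500],None,fx=2.2,fy=2.2,interpolation=cv2.INTER_CUBIC)
a2=cv2.resize(a,(780,270)); b=cv2.resize(b,(572,330)); b=cv2.copyMakeBorder(b,0,0,0,208,cv2.BORDER_CONSTANT)
cv2.imwrite('pics/c1.png',np.vstack([a2,b]))
def sel(n,u0,u1,v0,v1,lo,hi):
    w=W[v0:v1,u0:u1].reshape(-1,3); w=w[(w[:,2]>lo)&(w[:,2]<hi)]; c=w.mean(0); ev,V=np.linalg.eigh(np.cov(w[:,:2].T)); r,_=cv2.minEnclosingCircle(w[:,:2].astype(np.float32)); 
    print(n,len(w),c.round(4),np.sqrt(ev).round(4),V[:,1].round(3),w.min(0).round(3),w.max(0).round(3),np.round(r,4)); return w
sel('mat',200,230,180,195,-1,1)
sel('cell',203,235,195,235,.012,.05)
sel('disc+case',260,340,170,245,.010,.1)
sel('rim',260,340,170,245,.040,.053)
sel('block',285,315,190,225,.026,.036)
sel('cover',350,425,185,260,.022,.040)
sel('bulge',350,425,185,260,.045,.07)
E
```

```text
mat 448 [6.427e-01 2.867e-01 6.000e-04] [0.0141 0.0274] [0. 1.] [ 0.618  0.239 -0.008] [0.667 0.335 0.008] [0.6445 0.2872]
cell 229 [0.5481 0.2623 0.0296] [0.0096 0.0181] [-0.956 -0.293] [0.517 0.241 0.014] [0.582 0.288 0.039] [0.5492 0.2642]
disc+case 2736 [0.5788 0.0166 0.0272] [0.0456 0.0469] [-0.755 -0.656] [ 0.489 -0.073  0.01 ] [0.698 0.143 0.074] [0.6078 0.0444]
rim 433 [0.5833 0.0178 0.0474] [0.049  0.0495] [-0.934 -0.357] [ 0.504 -0.06   0.04 ] [0.658 0.094 0.053] [0.5818 0.0166]
block 348 [0.5798 0.0161 0.0316] [0.0189 0.0281] [-0.966  0.258] [ 0.53  -0.02   0.026] [0.631 0.056 0.036] [0.5806 0.0168]
cover 1503 [ 0.5364 -0.2463  0.029 ] [0.0444 0.0463] [-0.412  0.911] [ 0.459 -0.328  0.022] [ 0.62  -0.167  0.04 ] [ 0.5393 -0.2475]
bulge 635 [ 0.539  -0.2476  0.0528] [0.0183 0.0261] [-0.893 -0.45 ] [ 0.486 -0.295  0.046] [ 0.593 -0.202  0.059] [ 0.5393 -0.2483]
```

View pics/c1.png

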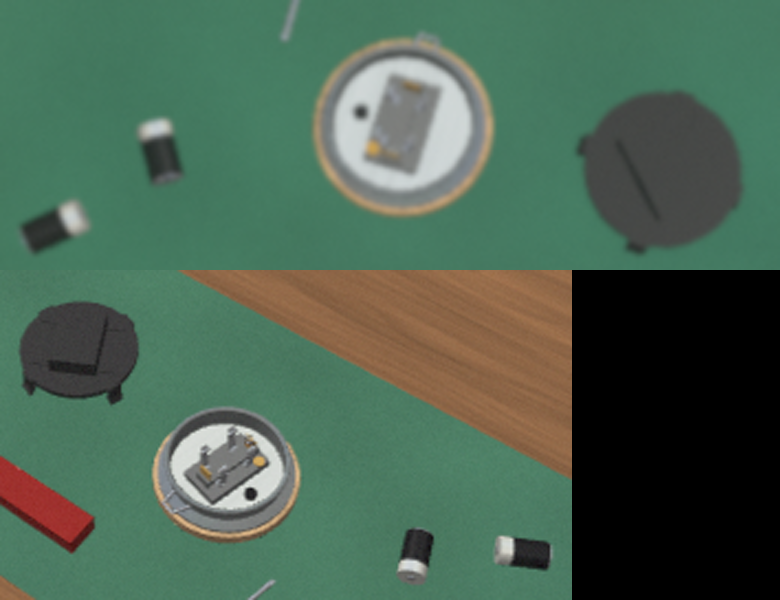

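Emit:
jog_arm --commands '[1,0.3,-0.32,0,0,0,0,1,0.6,-0.64,0,0,0,0,1,0.88,-0.94,0,0,0,0]'

```text
clock: 0.4
tcp_pos: [0.312, -0.4668, 0.2386]
tool_rot: [-3.068, -0.669, 0.0]
force: [1.3, 0.6, -0.6]
finger_gap: 0.0856
finger_force: 0.0
```

Emit:
jog_arm --commands '[1,0.3,-0.32,0,0,0,0,1,0.6,-0.64,0,0,0,0,1,0.88,-0.94,0,0,0,0]'

```text
clock: 0.7
tcp_pos: [0.3527, -0.3444, 0.239]
tool_rot: [-3.069, -0.671, 0.0]
force: [1.2, -0.5, 0.6]
finger_gap: 0.0851
finger_force: 0.0
```

Emit:
jog_arm --commands '[1,0.3,-0.32,0,0,0,0,1,0.6,-0.64,0,0,0,0,1,0.88,-0.94,0,0,0,0]'

```text
clock: 1.0
tcp_pos: [0.3935, -0.2224, 0.2391]
tool_rot: [-3.069, -0.671, 0.0]
force: [1.6, -1.5, -0.0]
finger_gap: 0.0856
finger_force: 0.0
```

Emit:
jog_arm --commands '[1,0.3,-0.32,0,0,0,0,1,0.6,-0.64,0,0,0,0,1,0.88,-0.94,0,0,0,0]'

```text
clock: 1.3
tcp_pos: [0.4342, -0.1004, 0.2392]
tool_rot: [3.069, 0.671, -0.0]
force: [2.1, 0.1, 0.0]
finger_gap: 0.0858
finger_force: 0.0
```

Emit:
jog_arm --commands '[1,0.3,-0.32,0,0,0,0,1,0.6,-0.64,0,0,0,0,1,0.88,-0.94,0,0,0,0]'

```text
clock: 1.6
tcp_pos: [0.475, 0.0216, 0.2391]
tool_rot: [3.069, 0.671, -0.0]
force: [0.3, -1.5, 0.6]
finger_gap: 0.0852
finger_force: 0.0
```

Emit:
jog_arm --commands '[1,0.3,-0.32,0,0,0,0,1,0.6,-0.64,0,0,0,0,1,0.88,-0.94,0,0,0,0]'

```text
clock: 1.9
tcp_pos: [0.5159, 0.1437, 0.239]
tool_rot: [3.069, 0.671, -0.0]
force: [1.9, 0.6, 0.0]
finger_gap: 0.0855
finger_force: 0.0
```

Emit:
jog_arm --commands '[1,0.2,-0.25,0,0,0,0.1,1,0.4,-0.5,0,0,0,0.2,1,0.5,-0.7,0,0,0,0.34,1,0.5,-0.7,0,0,0,0.34,1,0.5,-0.7,0,0,0,0.34,1,0.5,-0.7,0,0,0,0.34]'

```text
clock: 2.5
tcp_pos: [0.5322, 0.2246, 0.2389]
tool_rot: [3.114, 0.405, -0.001]
force: [0.6, -2.0, 0.3]
finger_gap: 0.0858
finger_force: 0.0
```

```bash
python3 - <<'E'
from h import *
s=arm.get_state(); p,d,c=snap('wrist','w1'); print(s['tcp_pos'],R.from_rotvec(s['tool_rot']).as_matrix().round(3),c, s['joint_pos'].round(2)); snap('top','top1')
E
```

```text
[0.53217938 0.22455282 0.23887579] [[ 0.967  0.256 -0.   ]
 [ 0.256 -0.967 -0.002]
 [-0.001  0.001 -1.   ]] {'K': array([[295.4057087 ,   0.        , 322.19526069],
       [  0.        , 295.4057087 , 198.48615588],
       [  0.        ,   0.        ,   1.        ]]), 'pose': array([[ 0.25479166,  0.93361162,  0.25189393,  0.59595446],
       [-0.966995  ,  0.24562596,  0.06773886,  0.24138725],
       [ 0.0013701 , -0.26083947,  0.96538122,  0.3730443 ],
       [ 0.        ,  0.        ,  0.        ,  1.        ]])} [-0.03  0.31 -0.55  1.7   0.17  1.18 -1.94]
```

View pics/w1.png

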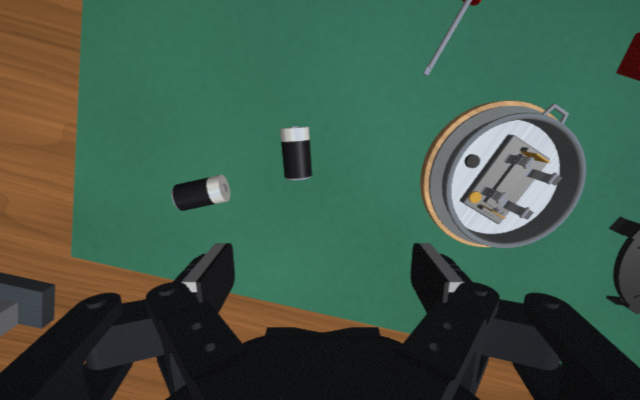

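The wrist view shows the cell at (297,153), silver band upwards, and the case at (510,170) with its loop at (558,113). I'll fit the cell's line and the case from the depth.

```bash
cat >> h.py <<'E'
def pts(f,u0,u1,v0,v1,lo,hi):
    w=cloud(f)[v0:v1,u0:u1].reshape(-1,3); return w[(w[:,2]>lo)&(w[:,2]<hi)]
def ln(w):
    (cx,cy),(a,b),t=cv2.minAreaRect(w[:,:2].astype(np.float32)*1000); ev,V=np.linalg.eigh(np.cov(w[:,:2].T)); v=V[:,1]*np.sign(V[0,1])
    print(len(w),'mean',w.mean(0).round(4),'rect',np.round([cx,cy,a,b,t],1),'pca yaw',np.degrees(np.arctan2(v[1],v[0])).round(1)); 
def proj(f,P):
    z=ld(f); q=(np.atleast_2d(P)-z['T'][:3,3])@z['T'][:3,:3]; K=z['K']; return np.c_[K[0,0]*q[:,0]/-q[:,2]+K[0,2],-K[1,1]*q[:,1]/-q[:,2]+K[1,2]]
def cyl(c,yaw,n=40):
    t=np.linspace(0,2*np.pi,n); o=[]
    for x in(-.0305,.029): o+= [[c[0]+x*np.cos(yaw)-.017*np.cos(a)*np.sin(yaw),c[1]+x*np.sin(yaw)+.017*np.cos(a)*np.cos(yaw),c[2]+.017*np.sin(a)] for a in t]
    return np.array(o)
E
python3 - <<'E'
from h import *
from scipy.optimize import minimize
ln(pts('w1',270,325,115,195,.022,.05)); w=pts('w1',270,325,115,195,-.01,.05); print(w[:,2].max())
z=ld('w1'); p=z['p'].astype(int)[110:200,262:330]
g=p[...,1]-p[...,2]  # green mat -> high
m=(g<18).astype(np.uint8); n,l,st,_=cv2.connectedComponentsWithStats(m); k=1+st[1:,4].argmax(); m=(l==k).astype(np.uint8); print(st[k])
def mask(v):
    h=cv2.convexHull(np.float32(proj('w1',cyl([v[0],v[1],.017],v[2]))-[262,110]))
    o=np.zeros((90*4,68*4),np.uint8); cv2.fillConvexPoly(o,np.int32((h+.5)*4),1); return o
M=cv2.resize(m,None,fx=4,fy=4,interpolation=cv2.INTER_NEAREST)
f=lambda v:(mask(v)!=M).sum()/16
r=min((minimize(f,[.549,.263,y],method='Nelder-Mead',options=dict(initial_simplex=[[.549,.263,y],[.555,.263,y],[.549,.269,y],[.549,.263,y+.1]])) for y in(.2,.3,.4)),key=lambda r:r.fun); print('cell fit',r.x,np.degrees(r.x[2]),r.fun)
# case
w=pts('w1',415,600,90,255,.044,.056); A=np.c_[2*w[:,:2],np.ones(len(w))]; s=np.linalg.lstsq(A,(w[:,:2]**2).sum(1),rcond=None)[0]; print('rim circle',s[:2],np.sqrt(s[2]+s[:2]@s[:2]),len(w),np.median(w[:,2]))
w=pts('top0',260,340,170,245,.044,.054); A=np.c_[2*w[:,:2],np.ones(len(w))]; s=np.linalg.lstsq(A,(w[:,:2]**2).sum(1),rcond=None)[0]; print('rim circle top',s[:2],np.sqrt(s[2]+s[:2]@s[:2]))
ln(pts('w1',455,560,130,225,.028,.036))
cv2.imwrite('pics/c2.png',cv2.resize(z['p'][90:250,415:600],None,fx=3.2,fy=3.2,interpolation=cv2.INTER_CUBIC))
E
```

```text
1390 mean [0.5512 0.2605 0.0305] rect [550.2 260.9  60.   32.6  18.1] pca yaw 18.0
0.03560680314236858
[  18   16   32   54 1419]
cell fit [0.55101749 0.26153091 0.31707489] 18.16705309236055 94.8125
rim circle [0.58310096 0.01410248] 0.07047306698849683 3274 0.04866033820426169
rim circle top [0.58158746 0.01669631] 0.07245874659912105
2519 mean [0.5853 0.0155 0.0317] rect [584.9  11.9 113.8 134.9  14.8] pca yaw 52.9
```

View pics/c2.png

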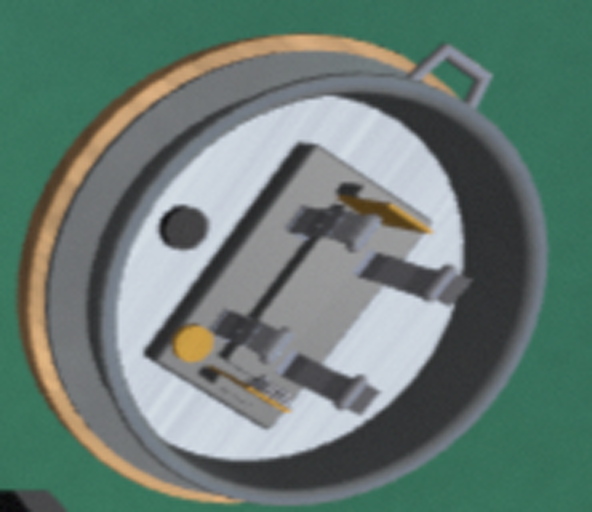

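Emit:
jog_arm --commands '[1,0.14,-0.15,0.4,0,0,-0.06,1,0.275,-0.304,0.8,0,0,-0.115,1,0.275,-0.304,1,0,0,-0.115,1,0.275,-0.304,1,0,0,-0.115,1,0.275,-0.304,1,0,0,-0.115]'

```text
clock: 3.1
tcp_pos: [0.5513, 0.2618, 0.1397]
tool_rot: [3.102, 0.494, 0.0]
force: [-0.7, 0.2, 0.8]
finger_gap: 0.0853
finger_force: 0.0
```

Emit:
jog_arm --commands '[1,0,0,0.4,0,0,0,1,0,0,0.7,0,0,0,1,0,0,0.7,0,0,0,1,0,0,0.7,0,0,0,1,0,0,0.7,0,0,0]'

```text
clock: 3.6
tcp_pos: [0.5528, 0.2636, 0.0722]
tool_rot: [-3.101, -0.495, -0.008]
force: [1.0, 0.4, 0.1]
finger_gap: 0.0853
finger_force: 0.0
```

```bash
python3 - <<'E'
from h import *
s=arm.get_state(); p,d,c=snap('wrist','w2'); print(s['tcp_pos'],R.from_rotvec(s['tool_rot']).as_matrix().round(3))
E
```

```text
[0.55277588 0.26355185 0.0721604 ] [[ 0.95   0.312  0.005]
 [ 0.312 -0.95   0.002]
 [ 0.005 -0.    -1.   ]]
```

View pics/w2.png

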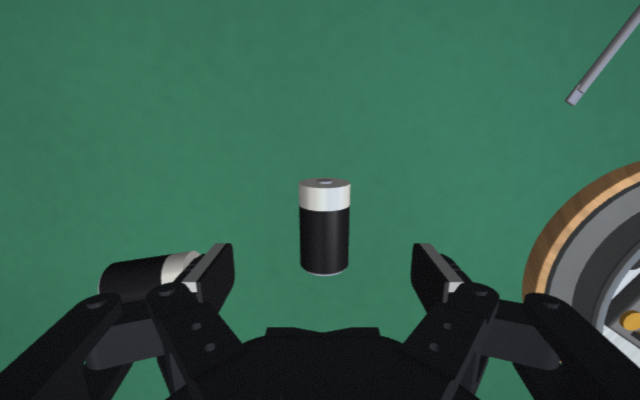

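The cell sits centred between the pads at (325,227). The look-alike is near the left finger at (150,275), so I'll check the clearance before lowering.

```bash
python3 - <<'E'
from h import *
s=arm.get_state(); M=R.from_rotvec(s['tool_rot']).as_matrix()
w=pts('w1',165,240,165,220,.008,.05); t=(w-s['tcp_pos'])@M; print('lookalike tool y max',t[:,1].max(), 'x range there',t[t[:,1]>t[:,1].max()-.012][:,0].min(),t[:,0].max())
w=pts('w2',290,360,170,285,.012,.05); ln(w); w=pts('w2',290,360,170,285,.025,.05); ln(w); t=(w-s['tcp_pos'])@M; print(np.percentile(t,[1,50,99],axis=0).round(4))
E
```

```text
lookalike tool y max -0.0875957251661885 x range there -0.05819964294249403 -0.02452703251081901
4605 mean [0.5534 0.2623 0.0297] rect [550.4 261.4  61.6  33.7  18. ] pca yaw 18.0
3977 mean [0.5521 0.2619 0.0311] rect [549.8 261.1  60.2  30.2  18.4] pca yaw 18.1
[[-0.0326 -0.0128  0.0376]
 [-0.0006  0.0013  0.0403]
 [ 0.0261  0.0158  0.0468]]
```

Emit:
jog_arm --commands '[1,-0.03,0.015,0.25,0,0,0,1,-0.03,0.015,0.5,0,0,0,1,-0.03,0.015,0.6,0,0,0,1,-0.03,0.015,0.6,0,0,0,0,-0.03,0.015,0.6,0,0,0,0,-0.03,0.015,0.6,0,0,0,0,-0.03,0.015,0.6,0,0,0,0,-0.03,0.015,0.6,0,0,0]' --grip_force 60

```text
clock: 4.45
tcp_pos: [0.5493, 0.2607, 0.0105]
tool_rot: [-3.102, -0.496, -0.003]
force: [-0.3, -0.0, 2.8]
finger_gap: 0.0324
finger_force: 59.2
```

Emit:
jog_arm --commands '[0,0,0,0,0,0,0,0,0,0,0,0,0,0]'

```text
clock: 4.65
tcp_pos: [0.5493, 0.2607, 0.0105]
tool_rot: [-3.102, -0.496, -0.003]
force: [-0.6, -1.4, 5.6]
finger_gap: 0.0322
finger_force: 59.4
```

Emit:
jog_arm --commands '[0,0,0,-0.2,0,0,0,0,0,0,-0.6,0,0,0,0,0,0,-1,0,0,0,0,0,0,-1,0,0,0]'

```text
clock: 5.05
tcp_pos: [0.5519, 0.2629, 0.115]
tool_rot: [-3.099, -0.496, -0.017]
force: [1.1, 1.7, -0.6]
finger_gap: 0.0321
finger_force: 59.8
```

Emit:
jog_arm --commands '[0,-0.12,0.3,-0.2,0,0,0,0,-0.3,0.65,-0.5,0,0,0,0,-0.5,1,-0.7,0,0,0,0,-0.5,1,-0.7,0,0,0]'

```text
clock: 5.45
tcp_pos: [0.5334, 0.1426, 0.1807]
tool_rot: [3.099, 0.481, 0.003]
force: [0.4, 0.0, -1.3]
finger_gap: 0.0322
finger_force: 60.0
```

Emit:
jog_arm --commands '[0,-0.12,0.3,0,0,0,0,0,-0.3,0.65,0,0,0,0,0,-0.5,1,0,0,0,0,0,-0.5,1,0,0,0,0]'

```text
clock: 5.85
tcp_pos: [0.514, 0.0322, 0.1775]
tool_rot: [3.1, 0.482, -0.007]
force: [0.3, 0.5, -0.7]
finger_gap: 0.0325
finger_force: 60.0
```

Emit:
jog_arm --commands '[0,0,0,0,0,0,0.25,0,0,0,0,0,0,0.5,0,0,0,0,0,0,0.75,0,0,0,0,0,0,1,0,0,0,0,0,0,1,0,0,0,0,0,0,1]'

```text
clock: 6.45
tcp_pos: [0.5155, 0.0398, 0.1786]
tool_rot: [3.129, -0.281, -0.002]
force: [-0.1, -0.4, -0.5]
finger_gap: 0.0321
finger_force: 60.1
```

```bash
python3 - <<'E'
from h import *
s=arm.get_state(); p,d,c=snap('wrist','w3'); print(s['tcp_pos'],R.from_rotvec(s['tool_rot']).as_matrix().round(3),s['finger_gap'],s['joint_pos'].round(2))
E
```

```text
[0.51549225 0.03982757 0.17861408] [[ 0.984 -0.178 -0.001]
 [-0.178 -0.984  0.   ]
 [-0.001  0.    -1.   ]] 0.032120441194570845 [ 0.22  0.24 -0.44  1.91  0.12  1.01 -2.02]
```

View pics/w3.png

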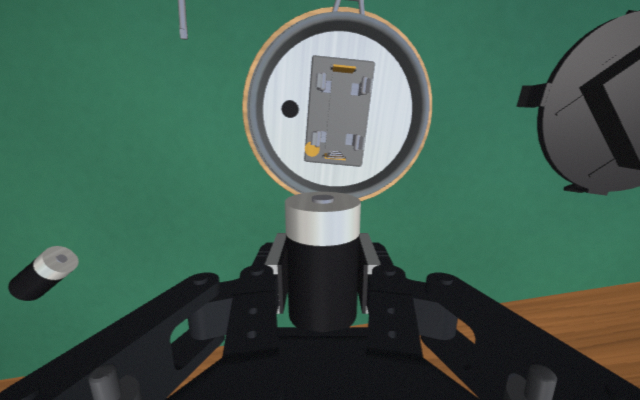

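The cell is held at (323,262), silver end forwards. The block's corners are at (313,56), (375,62), (362,166) and (304,160), with finger tops at about (322,83), (363,86), (318,138) and (354,142). I'll compute the cradle and the held cell's pose from this one picture.

```bash
cat >> h.py <<'E'
def ray(f,uv,z):
    q=ld(f); K=q['K']; uv=np.atleast_2d(uv).astype(float); d=np.c_[(uv[:,0]-K[0,2])/K[0,0],-(uv[:,1]-K[1,2])/K[1,1],-np.ones(len(uv))]@q['T'][:3,:3].T
    o=q['T'][:3,3]; return o+d*((z-o[2])/d[:,2])[:,None]
E
python3 - <<'E'
from h import *
c=ray('w3',[(313,56),(375,62),(362,166),(304,160)],.032); print(c.round(4),'block centre',c.mean(0).round(4)); a=(c[0]+c[1]-c[2]-c[3]); print('yaw',np.degrees(np.arctan2(a[1],a[0])), np.linalg.norm(c[0]-c[3]),np.linalg.norm(c[0]-c[1]))
w=pts('w3',240,440,5,205,.046,.056); A=np.c_[2*w[:,:2],np.ones(len(w))]; s=np.linalg.lstsq(A,(w[:,:2]**2).sum(1),rcond=None)[0]; print('rim',s[:2],np.sqrt(s[2]+s[:2]@s[:2]),len(w),w[:,2].max())
s=arm.get_state(); M=R.from_rotvec(s['tool_rot']).as_matrix()
w=pts('w3',285,362,192,330,.1,.3); t=(w-s['tcp_pos'])@M; print('cell in tool',np.percentile(t,[0,1,5,50,95,99,100],axis=0).round(4))
top=t[t[:,2]<np.percentile(t[:,2],25)]; print(np.polyfit(top[:,0],top[:,1],1),np.polyfit(top[:,0],top[:,2],1),top.mean(0))
W=cloud('w3'); print('face px',W[198,323],W[320,323],W[185:192,323])
w=pts('w3',300,380,60,165,.055,.09); t=(w-c.mean(0)); print(len(w)); ya=np.arctan2(a[1],a[0]); t=t[:,:2]@np.array([[np.cos(ya),-np.sin(ya)],[np.sin(ya),np.cos(ya)]]); 
for sx in(-1,1):
  for sy in(-1,1):
    k=(t[:,0]*sx>0)&(t[:,1]*sy>0)&(abs(t[:,0])<30e-3); print(sx,sy,k.sum(),np.median(t[k],0).round(4),np.median(w[k,2]).round(3))
cv2.imwrite('pics/c3.png',cv2.resize(ld('w3')['p'][40:180,280:400],None,fx=4,fy=4,interpolation=cv2.INTER_CUBIC))
E
```

```text
[[ 0.6337  0.0264  0.032 ]
 [ 0.6192 -0.0261  0.032 ]
 [ 0.5306 -0.0017  0.032 ]
 [ 0.5462  0.0517  0.032 ]] block centre [0.5824 0.0126 0.032 ]
yaw -15.786613519830706 0.0911064422622887 0.054429200825719
rim [0.58290016 0.01288547] 0.07308729769279645 4479 0.05588589018434731
cell in tool [[-0.028  -0.0186 -0.0658]
 [-0.0249 -0.0161 -0.0263]
 [-0.0216 -0.0146 -0.0232]
 [ 0.0085  0.0003 -0.0204]
 [ 0.0306  0.0152 -0.0067]
 [ 0.0318  0.0163  0.0054]
 [ 0.0325  0.0192  0.0107]]
[-0.00900368  0.00043746] [-0.03310182 -0.02425821] [ 0.00470661  0.00039508 -0.02441401]
face px [0.54700157 0.03361112 0.18633203] [0.49705318 0.04270495 0.20228589] [[0.5167662  0.0386864  0.02180347]
 [0.51670791 0.03870758 0.02610612]
 [0.51646449 0.03875999 0.02946462]
 [0.51662871 0.03874264 0.03450461]
 [0.51667578 0.03874494 0.03889776]
 [0.51664944 0.03875948 0.04285747]
 [0.51630424 0.03882828 0.04537995]]
801
-1 -1 151 [-0.0217 -0.017 ] 0.07
-1 1 144 [-0.0217  0.0176] 0.07
1 -1 174 [ 0.022 -0.017] 0.07
1 1 169 [0.0219 0.0177] 0.07
```

View pics/c3.png

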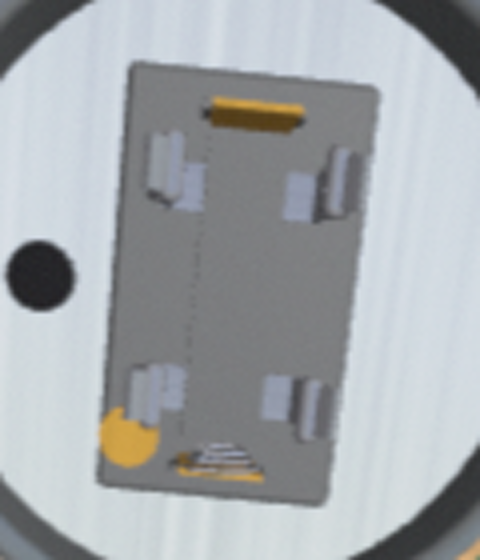

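Emit:
jog_arm --commands '[0,0.35,0.07,0,0,0,0.1,0,0.693,0.143,0.1,0,0,0.183,0,0.693,0.143,0.3,0,0,0.183,0,0.693,0.143,0.6,0,0,0.183,0,0.693,0.143,0.84,0,0,0.183,0,0.693,0.143,0.84,0,0,0.183,0,0.693,0.143,0.84,0,0,0.183]'

```text
clock: 7.2
tcp_pos: [0.5815, 0.0127, 0.0953]
tool_rot: [-3.112, 0.428, 0.001]
force: [0.6, 0.3, -1.2]
finger_gap: 0.0323
finger_force: 60.0
```

```bash
cat >> h.py <<'E'
def go(x,y,z,yaw):
    s=arm.get_state(); M=R.from_rotvec(s['tool_rot']).as_matrix(); t=(np.array([x,y,z])-s['tcp_pos'])@M
    cur=np.degrees(np.arctan2(M[1,0],M[0,0])); T=R.from_euler('z',yaw,degrees=True).as_matrix()@np.diag([1,-1,-1.]); rv=R.from_matrix(M.T@T).as_rotvec()
    print('pos',s['tcp_pos'].round(4),'yaw',cur.round(2),'shift',(t*10).round(3),'turn',(rv*2).round(3),'F',s['force'].round(1),'t',s['clock'])
E
python3 - <<'E'
from h import *
go(.5812,.0134,.0495,-15.5)
E
```

```text
pos [0.5815 0.0127 0.0953] yaw -15.65 shift [-0.004 -0.006  0.458] turn [-0.     0.001 -0.005] F [ 0.6  0.3 -1.2] t 7.2
```

Emit:
jog_arm --commands '[0,-0.004,-0.006,0.1,0,0,0,0,-0.004,-0.006,0.18,0,0,0,0,-0.004,-0.006,0.24,0,0,0,0,-0.004,-0.006,0.29,0,0,0,0,-0.004,-0.006,0.34,0,0,0,0,-0.004,-0.006,0.39,0,0,0,0,-0.004,-0.006,0.43,0,0,0,0,-0.004,-0.006,0.45,0,0,0,0,-0.004,-0.006,0.46,0,0,0,0,-0.004,-0.006,0.46,0,0,0]'

```text
clock: 8.2
tcp_pos: [0.5811, 0.0136, 0.0495]
tool_rot: [-3.112, 0.429, 0.0]
force: [-1.4, 1.4, 2.6]
finger_gap: 0.0324
finger_force: 60.6
```

```bash
python3 - <<'E'
from h import *
go(.5812,.0134,.0495,-15.5)
p,d,c=snap('wrist','w4')
w=pts('w4',250,400,150,340,.02,.2)
s=arm.get_state(); M=R.from_rotvec(s['tool_rot']).as_matrix(); t=(w-s['tcp_pos'])@M
k=(abs(t[:,1])<.003)
for x in(-.02,-.01,0,.01,.02,.03): 
    j=k&(abs(t[:,0]-x)<.002); print(x,np.median(w[j,2]).round(4),j.sum())
E
```

```text
pos [0.5811 0.0136 0.0495] yaw -15.69 shift [ 0.001  0.001 -0.   ] turn [-0.     0.001 -0.007] F [-1.4  1.4  2.6] t 8.2
-0.02 0.0724 101
-0.01 0.0724 110
0 0.0725 125
0.01 0.1158 320
0.02 0.0724 133
0.03 0.066 338
```

Emit:
jog_arm --commands '[0,0,0,0.015,0,0,0,0,0,0,0.015,0,0,0,0.65,0,0,0.0,0,0,0,0.65,0,0,0.0,0,0,0,0.65,0,0,0,0,0,0,0.65,0,0,0,0,0,0]'

```text
clock: 8.85
tcp_pos: [0.5809, 0.013, 0.0488]
tool_rot: [3.112, -0.43, -0.001]
force: [-0.5, 1.1, -0.4]
finger_gap: 0.0558
finger_force: 0.0
```

Emit:
jog_arm --commands '[0.65,0,0,-0.2,0,0,0,0.65,0,0,-0.6,0,0,0,0.65,0,0,-1,0,0,0,1,0,0,-1,0,0,0]'

```text
clock: 9.25
tcp_pos: [0.5854, 0.0137, 0.155]
tool_rot: [-3.11, 0.429, -0.017]
force: [1.3, 0.4, -0.6]
finger_gap: 0.0686
finger_force: 0.0
```

Emit:
jog_arm --commands '[1,-0.2,0,-0.1,0,0,0,1,-0.4,0,-0.2,0,0,0,1,-0.4,0,-0.2,0,0,0,1,-0.4,0,-0.2,0,0,0]'

```text
clock: 9.65
tcp_pos: [0.5428, 0.0238, 0.169]
tool_rot: [3.112, -0.429, 0.001]
force: [0.5, -0.9, 0.3]
finger_gap: 0.0852
finger_force: 0.0
```

```bash
python3 - <<'E'
from h import *
p,d,c=snap('wrist','w5'); go(.5812,.0134,.0495,-15.5)
C=np.array([.5826,.0130]); ya=np.radians(-15.5); Q=np.array([[np.cos(ya),-np.sin(ya)],[np.sin(ya),np.cos(ya)]])
w=cloud('w5').reshape(-1,3); t=np.c_[(w[:,:2]-C)@Q,w[:,2]]; t=t[np.isfinite(t[:,0])]
for x in(-.033,-.02,-.01,0,.01,.02,.026): 
    k=(abs(t[:,0]-x)<.002)&(abs(t[:,1])<.004)&(t[:,2]<.09); print(x,np.median(t[k,2]).round(4))
k=(t[:,2]>.060)&(t[:,2]<.09)&(abs(t[:,0])<.04)&(abs(t[:,1])<.016); print(np.percentile(t[k],[1,99],axis=0).round(4)); 
w=t[k&(t[:,2]>.068)]; print(np.degrees(np.polyfit(w[:,0],w[:,1],1)), w.mean(0))
uv=proj('w5',[[*C,.06]])[0].astype(int); print(uv); y0=max(uv[1]-100,0); x0=max(uv[0]-120,0)
cv2.imwrite('pics/c4.png',cv2.resize(p[y0:y0+180,x0:x0+240],None,fx=3,fy=3,interpolation=cv2.INTER_CUBIC))
E
```

```text
pos [0.543  0.0236 0.1687] yaw -15.73 shift [ 0.395 -0.006  1.192] turn [ 0.001 -0.    -0.008] F [ 0.3 -0.9 -0.2] t 9.7
-0.033 0.0616
-0.02 0.0726
-0.01 0.0723
0 0.0724
0.01 0.0724
0.02 0.0724
0.026 0.0725
[[-0.035  -0.0157  0.0611]
 [ 0.0291  0.0157  0.0736]]
[-0.0173336  -0.00336042] [ 8.70514014e-04 -5.89138172e-05  7.10230706e-02]
[321 150]
```

View pics/c4.png

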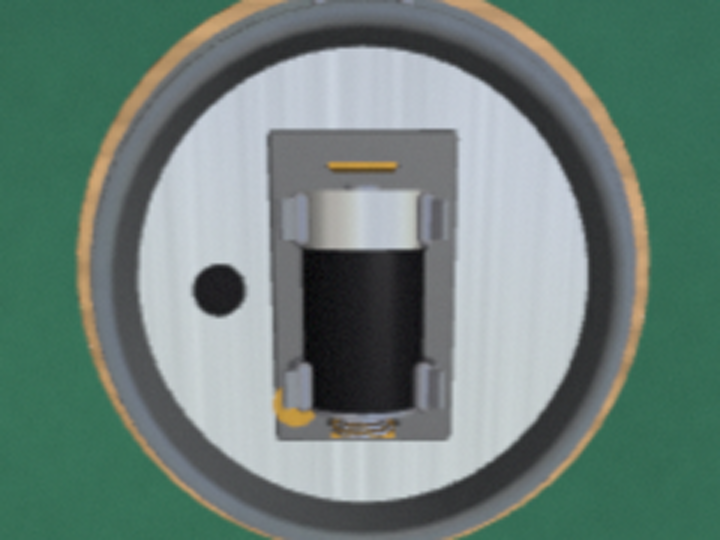

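The cell is seated: its top is level at 72.4 mm, it is centred, all four fingers lap it, and the nub faces the flat contact. Now the cover.

Emit:
jog_arm --commands '[1,0.03,0.3,-0.1,0,0,0,1,0.06,0.6,-0.2,0,0,0,1,0.1,0.88,-0.3,0,0,0]'

```text
clock: 10.0
tcp_pos: [0.5286, -0.0651, 0.1987]
tool_rot: [3.112, -0.43, -0.002]
force: [1.4, -0.1, 1.1]
finger_gap: 0.0853
finger_force: 0.0
```

Emit:
jog_arm --commands '[1,0.03,0.3,0,0,0,0,1,0.06,0.6,0,0,0,0,1,0.1,0.88,0,0,0,0]'

```text
clock: 10.3
tcp_pos: [0.5143, -0.153, 0.1986]
tool_rot: [3.112, -0.431, -0.001]
force: [0.8, 0.0, -0.4]
finger_gap: 0.0853
finger_force: 0.0
```

Emit:
jog_arm --commands '[1,0.03,0.3,0,0,0,-0.25,1,0.06,0.6,0,0,0,-0.5,1,0.1,0.88,0,0,0,-0.75,1,0.1,0.88,0,0,0,-1,1,0.1,0.88,0,0,0,-1]'

```text
clock: 10.8
tcp_pos: [0.5, -0.2399, 0.1983]
tool_rot: [-3.121, -0.349, 0.001]
force: [0.6, 0.9, 0.4]
finger_gap: 0.0853
finger_force: 0.0
```

Emit:
jog_arm --commands '[1,0,0,0,0,0,-0.25,1,0,0,0,0,0,-0.49,1,0,0,0,0,0,-0.49,1,0,0,0,0,0,-0.49]'

```text
clock: 11.2
tcp_pos: [0.5004, -0.2378, 0.199]
tool_rot: [-3.056, -0.728, 0.0]
force: [1.0, -0.6, 0.3]
finger_gap: 0.0855
finger_force: 0.0
```

```bash
python3 - <<'E'
from h import *
go(.539,-.248,.04,27)
p,d,c=snap('wrist','w6'); 
w=cloud('w6').reshape(-1,3); w=w[np.isfinite(w[:,0])]; w=w[np.hypot(w[:,0]-.539,w[:,1]+.248)<.1]
b=w[(w[:,2]>.050)&(w[:,2]<.06)]; print('bulge top'); ln(b); print(np.median(b[:,2]))
k=w[(w[:,2]>.026)&(w[:,2]<.035)]; print('plate',np.median(k[:,2]),len(k), cv2.minEnclosingCircle(k[:,:2].astype(np.float32)))
E
```

```text
pos [ 0.5004 -0.2378  0.199 ] yaw 26.81 shift [0.298 0.266 1.589] turn [-0.001 -0.    -0.007] F [ 1.  -0.6  0.3] t 11.2
bulge top
6223 mean [ 0.5422 -0.2513  0.0537] rect [ 540.4 -252.3   89.3   62.2   27.1] pca yaw 27.8
0.05367462974705384
plate 0.029676998031782698 13076 ((0.5400838851928711, -0.25243842601776123), 0.08359192311763763)
```

View pics/w6.png

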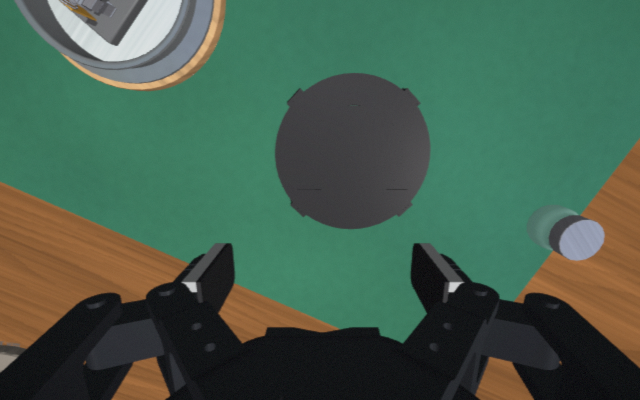

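The cover is at (352,150), centred at about (0.5405, -0.2523) with yaw 27°. Its clip arms are at the diagonals, and the jar stands well clear at (575,235).

Emit:
jog_arm --commands '[1,0.15,0.15,0.3,0,0,-0.014,1,0.293,0.31,0.7,0,0,-0.014,1,0.293,0.31,1,0,0,-0.014,1,0.293,0.31,1,0,0,-0.014,1,0.293,0.31,1,0,0,-0.014,1,0.293,0.31,1,0,0,-0.014]'

```text
clock: 11.85
tcp_pos: [0.5415, -0.2529, 0.1014]
tool_rot: [3.05, 0.742, 0.004]
force: [0.2, 0.3, 1.1]
finger_gap: 0.0854
finger_force: 0.0
```

```bash
python3 - <<'E'
from h import *
go(.5405,-.2523,.037,27.2)
p,d,c=snap('wrist','w7')
w=cloud('w7').reshape(-1,3); w=w[np.isfinite(w[:,0])]; w=w[np.hypot(w[:,0]-.540,w[:,1]+.252)<.065]
b=w[(w[:,2]>.050)&(w[:,2]<.057)]; ln(b); print(np.median(b[:,2]))
E
```

```text
pos [ 0.5415 -0.2529  0.1014] yaw 27.34 shift [-0.007 -0.012  0.644] turn [ 0.006 -0.004  0.005] F [0.2 0.3 1.1] t 11.85
12428 mean [ 0.5431 -0.2507  0.0536] rect [ 540.3 -252.1   90.2   62.3   27. ] pca yaw 26.9
0.05363769707009734
```

Emit:
jog_arm --commands '[1,-0.007,-0.01,0.25,0,0,0.005,1,-0.007,-0.01,0.5,0,0,0.005,1,-0.007,-0.01,0.64,0,0,0.005,1,-0.007,-0.01,0.64,0,0,0.005,1,-0.007,-0.01,0.64,0,0,0.005]'

```text
clock: 12.4
tcp_pos: [0.54, -0.2523, 0.0364]
tool_rot: [3.052, 0.739, 0.002]
force: [0.2, -0.3, -0.5]
finger_gap: 0.0851
finger_force: 0.0
```

Emit:
jog_arm --commands '[0.5,0,0,0,0,0,0,0.5,0,0,0,0,0,0,0.5,0,0,0,0,0,0,0.5,0,0,0,0,0,0,0.5,0,0,0,0,0,0]' --grip_force 90

```text
clock: 12.9
tcp_pos: [0.5408, -0.2529, 0.0373]
tool_rot: [3.051, 0.739, 0.004]
force: [-0.7, 0.6, 5.0]
finger_gap: 0.0601
finger_force: 97.5
```

```bash
python3 - <<'E'
from h import *
go(.5405,-.2523,.037,27.2); s=arm.get_state(); print(s['finger_gap'],s['finger_force'])
E
```

```text
pos [ 0.5408 -0.2529  0.0373] yaw 27.22 shift [ 0.    -0.007  0.003] turn [ 0.007 -0.004  0.001] F [-0.7  0.6  5. ] t 12.9
0.060098642738111115 97.51935839653015
```

Emit:
jog_arm --commands '[0.5,0,0,-0.1,0,0,0,0.5,0,0,-0.35,0,0,0,0.5,0,0,-0.7,0,0,0,0.5,0,0,-1,0,0,0,0.5,0,0,-1,0,0,0]'

```text
clock: 13.4
tcp_pos: [0.5423, -0.2529, 0.1405]
tool_rot: [3.048, 0.738, 0.011]
force: [1.5, 0.4, -1.3]
finger_gap: 0.06
finger_force: 97.6
```

Emit:
jog_arm --commands '[0.5,0.13,-0.18,-0.2,0,0,0,0.5,0.27,-0.36,-0.4,0,0,0,0.5,0.4,-0.54,-0.6,0,0,0,0.5,0.53,-0.72,-0.6,0,0,0]'

```text
clock: 13.8
tcp_pos: [0.5546, -0.163, 0.1976]
tool_rot: [3.051, 0.739, 0.006]
force: [0.9, 0.6, -1.3]
finger_gap: 0.0602
finger_force: 97.6
```

Emit:
jog_arm --commands '[0.5,0.13,-0.18,0,0,0,0,0.5,0.27,-0.36,0,0,0,0,0.5,0.4,-0.54,0,0,0,0,0.5,0.53,-0.72,0,0,0,0]'

```text
clock: 14.2
tcp_pos: [0.5666, -0.0744, 0.1943]
tool_rot: [-3.053, -0.74, 0.003]
force: [0.3, 0.7, -1.6]
finger_gap: 0.0604
finger_force: 97.6
```

Emit:
jog_arm --commands '[0.5,0.13,-0.18,0,0,0,0.2,0.5,0.27,-0.36,0,0,0,0.4,0.5,0.4,-0.54,0,0,0,0.6,0.5,0.53,-0.72,0,0,0,0.8,0.5,0.53,-0.72,0,0,0,1,0.5,0.53,-0.72,0,0,0,1]'

```text
clock: 14.8
tcp_pos: [0.5808, 0.0137, 0.1944]
tool_rot: [3.141, -0.035, -0.003]
force: [-0.2, 0.2, -1.2]
finger_gap: 0.0605
finger_force: 97.6
```

Emit:
jog_arm --commands '[0.5,0,0,0,0,0,0.25,0.5,0,0,0,0,0,0.49,0.5,0,0,0,0,0,0.49,0.5,0,0,0,0,0,0.49]'

```text
clock: 15.2
tcp_pos: [0.5813, 0.0121, 0.1949]
tool_rot: [3.113, -0.418, -0.001]
force: [0.2, 0.2, -2.0]
finger_gap: 0.0605
finger_force: 97.6
```

```bash
python3 - <<'E'
from h import *
go(.5826,.0130,.100,-15.5); s=arm.get_state(); print(s['finger_gap'],s['finger_force'],s['joint_pos'].round(2)); M=R.from_rotvec(s['tool_rot']).as_matrix()
p,d,c=snap('wrist','w8'); w=cloud('w8').reshape(-1,3); w=w[np.isfinite(w[:,0])]; t=(w-s['tcp_pos'])@M
# bulge top & plate in tool frame
for n,lo,hi in(('top',-.025,-.010),('plate',.002,.014)):
    k=(t[:,2]>lo)&(t[:,2]<hi)&(abs(t[:,0])<.09)&(abs(t[:,1])<.09); q=t[k]; print(n,k.sum(),np.median(q[:,2]),np.percentile(q,[1,99],axis=0).round(4)); A=np.c_[q[:,:2],np.ones(len(q))]; print(np.linalg.lstsq(A,q[:,2],rcond=None)[0].round(4))
q=t[(t[:,2]>-.022)&(t[:,2]<-.010)&(abs(t[:,0])<.06)&(abs(t[:,1])<.028)]; ln(q*[1,1,-1])
E
```

```text
pos [0.5813 0.0121 0.1949] yaw -15.29 shift [ 0.011 -0.013  0.949] turn [0.002 0.001 0.007] F [ 0.2  0.2 -2. ] t 15.2
0.06052223110446589 97.57579565048218 [ 0.19  0.33 -0.36  1.75  0.13  1.09 -2.04]
top 23783 -0.016210173482931113 [[-0.0286 -0.0344 -0.0231]
 [ 0.0453  0.0349 -0.0124]]
[ 0.0063  0.0017 -0.0164]
plate 31059 0.00782221957766206 [[-0.0186 -0.076   0.0057]
 [ 0.0773  0.0764  0.0093]]
[0.0009 0.002  0.0078]
20460 mean [ 0.0115 -0.      0.0161] rect [ 6.4 -0.  78.4 56.   0. ] pca yaw -0.1
```

Emit:
jog_arm --commands '[0.5,0.009,-0.012,0.3,0,0,0.007,0.5,0.009,-0.012,0.6,0,0,0.007,0.5,0.009,-0.012,0.85,0,0,0.007,0.5,0.009,-0.012,0.95,0,0,0.007,0.5,0.009,-0.012,0.95,0,0,0.007,0.5,0.009,-0.012,0.95,0,0,0.007,0.5,0.009,-0.012,0.95,0,0,0.007]' --grip_force 120

```text
clock: 15.95
tcp_pos: [0.5842, 0.0139, 0.1019]
tool_rot: [-3.112, 0.427, -0.005]
force: [-0.1, -0.2, -1.3]
finger_gap: 0.0598
finger_force: 132.7
```

```bash
python3 - <<'E'
from h import *
go(.5822,.0131,.0658,-15.5)
snap('scene','s2'); snap('top','t2')
C=np.array([.5826,.0130])
for f in('s2','t2'):
    w=cloud(f).reshape(-1,3); w=w[np.isfinite(w[:,0])]; w=w[np.hypot(*(w[:,:2]-C).T)<.12]
    k=w[(w[:,2]<.022)&(w[:,2]>.010)]; print(f,'disc',len(k),cv2.minEnclosingCircle(k[:,:2].astype(np.float32)))
    k=w[(w[:,2]>.086)&(w[:,2]<.100)]; print('plate',len(k),cv2.minEnclosingCircle(k[:,:2].astype(np.float32)))
E
```

```text
pos [0.5842 0.0139 0.1019] yaw -15.63 shift [-0.019  0.013  0.361] turn [-0.002 -0.006 -0.005] F [-0.1 -0.2 -1.3] t 15.95
s2 disc 576 ((0.5871185064315796, 0.01387335080653429), 0.09190208464860916)
plate 1354 ((0.5887168645858765, 0.014914246276021004), 0.08303342759609222)
t2 disc 126 ((0.5725057125091553, 0.02069784700870514), 0.09931643307209015)
plate 258 ((0.5827839374542236, 0.016959920525550842), 0.08343774080276489)
```

Emit:
jog_arm --commands '[0.5,-0.019,0.013,0.06,-0.002,-0.006,-0.005,0.5,-0.019,0.013,0.12,-0.002,-0.006,-0.005,0.5,-0.019,0.013,0.12,-0.002,-0.006,-0.005,0.5,-0.019,0.013,0.12,-0.002,-0.006,-0.005]'

```text
clock: 16.45
tcp_pos: [0.5804, 0.013, 0.0879]
tool_rot: [3.112, -0.424, -0.006]
force: [0.1, -0.6, -2.3]
finger_gap: 0.0592
finger_force: 132.7
```

```bash
python3 - <<'E'
from h import *
go(.5822,.0131,.0658,-15.5)
E
```

```text
pos [0.5804 0.013  0.0879] yaw -15.5 shift [ 0.018 -0.006  0.221] turn [ 0.003  0.007 -0.   ] F [ 0.1 -0.6 -2.3] t 16.45
```

Emit:
jog_arm --commands '[0.5,0,0,0,0,0,0,0.5,0,0,0,0,0,0,0.5,0,0,0,0,0,0,0.5,0,0,0,0,0,0]'

```text
clock: 16.85
tcp_pos: [0.5808, 0.013, 0.0884]
tool_rot: [3.112, -0.424, -0.004]
force: [-0.3, -0.2, -1.4]
finger_gap: 0.0596
finger_force: 132.7
```

```bash
python3 - <<'E'
from h import *
go(.5822,.0131,.0658,-15.5)
E
```

```text
pos [0.5808 0.013  0.0884] yaw -15.51 shift [ 0.013 -0.005  0.226] turn [ 0.002  0.005 -0.   ] F [-0.3 -0.2 -1.4] t 16.85
```

Emit:
jog_arm --commands '[0.5,0.012,-0.004,0.03,0.002,0.004,0,0.5,0.012,-0.004,0.06,0.002,0.004,0,0.5,0.012,-0.004,0.08,0.002,0.004,0,0.5,0.012,-0.004,0.09,0.002,0.004,0,0.5,0.012,-0.004,0.09,0.002,0.004,0,0.5,0.012,-0.004,0.09,0.002,0.004,0,0.5,0.012,-0.004,0.09,0.002,0.004,0]'

```text
clock: 17.55
tcp_pos: [0.5821, 0.013, 0.0794]
tool_rot: [-3.113, 0.424, 0.001]
force: [-0.7, -0.0, -1.9]
finger_gap: 0.0593
finger_force: 132.7
```

```bash
python3 - <<'E'
from h import *
go(.5822,.0131,.0658,-15.5)
E
```

```text
pos [0.5821 0.013  0.0794] yaw -15.51 shift [ 0.001 -0.001  0.136] turn [ 0.     0.001 -0.   ] F [-0.7 -0.  -1.9] t 17.55
```

Emit:
jog_arm --commands '[0.5,0,0,0.02,0,0,0,0.5,0,0,0.04,0,0,0,0.5,0,0,0.055,0,0,0,0.5,0,0,0.07,0,0,0,0.5,0,0,0.085,0,0,0,0.5,0,0,0.1,0,0,0,0.5,0,0,0.115,0,0,0,0.5,0,0,0.13,0,0,0,0.5,0,0,0.14,0,0,0,0.5,0,0,0.14,0,0,0]'

```text
clock: 18.55
tcp_pos: [0.5821, 0.0131, 0.0656]
tool_rot: [3.113, -0.423, -0.001]
force: [-1.0, 0.7, 4.7]
finger_gap: 0.0596
finger_force: 133.4
```

```bash
python3 - <<'E'
from h import *
go(.5822,.0131,.0658,-15.5)
s=arm.get_state(); M=R.from_rotvec(s['tool_rot']).as_matrix()
snap('wrist','w9'); w=cloud('w9').reshape(-1,3); w=w[np.isfinite(w[:,0])]; t=(w-s['tcp_pos'])@M
k=(abs(t[:,2]-.009)<.01)&(np.hypot(t[:,0],t[:,1])<.075)&((abs(t[:,1])>.045)|(t[:,0]>.05)); q=w[k]; print('plate z',np.median(q[:,2]),np.linalg.lstsq(np.c_[q[:,:2]-q[:,:2].mean(0),np.ones(len(q))],q[:,2],rcond=None)[0].round(4))
E
```

```text
pos [0.5821 0.0131 0.0656] yaw -15.49 shift [ 0.001 -0.    -0.002] turn [0.001 0.002 0.   ] F [-1.   0.7  4.7] t 18.55
plate z 0.05758021979236626 [0.0011 0.0007 0.0576]
```

Emit:
jog_arm --commands '[0.5,0,0,0.01,0,0,0,0.5,0,0,0.02,0,0,0,0.5,0,0,0.02,0,0,0,0.5,0,0,0.02,0,0,0]'

```text
clock: 19.0
tcp_pos: [0.5821, 0.0131, 0.0655]
tool_rot: [3.112, -0.424, -0.002]
force: [-5.8, 0.2, 17.5]
finger_gap: 0.0594
finger_force: 135.5
```

It has met a hard stop at home height. Release and retreat.

Emit:
jog_arm --commands '[0.5,0,0,-0.02,0,0,0,0.5,0,0,-0.025,0,0,0,1,0,0,-0.025,0,0,0,1,0,0,-0.025,0,0,0,1,0,0,-0.025,0,0,0,1,0,0,-0.025,0,0,0,1,0,0,-0.025,0,0,0]'

```text
clock: 19.7
tcp_pos: [0.582, 0.013, 0.0657]
tool_rot: [-3.113, 0.424, 0.002]
force: [-0.2, 0.0, -1.3]
finger_gap: 0.0853
finger_force: 0.0
```

Emit:
jog_arm --commands '[1,0,0,-0.1,0,0,0,1,0,0,-0.4,0,0,0,1,0,0,-0.8,0,0,0,1,0,0,-1,0,0,0,1,0,0,-1,0,0,0]'

```text
clock: 20.2
tcp_pos: [0.5848, 0.0135, 0.1704]
tool_rot: [-3.111, 0.424, -0.012]
force: [0.7, -0.1, 0.3]
finger_gap: 0.0853
finger_force: 0.0
```

Emit:
jog_arm --commands '[1,-0.2,0,-0.2,0,0,0,1,-0.5,0,-0.4,0,0,0,1,-0.5,0,-0.4,0,0,0,1,-0.5,0,-0.4,0,0,0,1,-0.5,0,-0.4,0,0,0]'

```text
clock: 20.7
tcp_pos: [0.5339, 0.0259, 0.2051]
tool_rot: [3.112, -0.425, -0.003]
force: [1.3, -0.7, -0.4]
finger_gap: 0.0855
finger_force: 0.0
```

```bash
python3 - <<'E'
from h import *
go(.5822,.0131,.0658,-15.5)
snap('wrist','w10'); w=cloud('w10').reshape(-1,3); w=w[np.isfinite(w[:,0])]; C=np.array([.5826,.0130]); r=np.hypot(*(w[:,:2]-C).T); w=w[r<.1]; r=r[r<.1]
b=w[(w[:,2]>.076)&(w[:,2]<.09)]; ln(b); print('bulge z',np.median(b[:,2]))
k=(r>.056)&(r<.076)&(w[:,2]>.045)&(w[:,2]<.075); q=w[k]; print('plate z',np.median(q[:,2]),np.linalg.lstsq(np.c_[q[:,:2]-C,np.ones(len(q))],q[:,2],rcond=None)[0].round(4))
for a in range(0,360,45):
    d=np.array([np.cos(np.radians(a-15.5)),np.sin(np.radians(a-15.5))]); j=((q[:,:2]-C)@d)>.9*np.hypot(*(q[:,:2]-C).T); print(a,np.median(q[j,2]).round(4) if j.any() else None,end=' ')
ya=np.radians(-15.5); t=(w[:,:2]-C)@np.array([[np.cos(ya),-np.sin(ya)],[np.sin(ya),np.cos(ya)]])
for a in(45,135,225,315):
    d=np.array([np.cos(np.radians(a)),np.sin(np.radians(a))]); n=np.array([-d[1],d[0]]); j=(abs(t@n)<.008)&(t@d>.07)&(w[:,2]>.026); print('\narm',a,'r99',np.percentile(t[j]@d,98).round(4),'z range',w[j,2].min().round(3),end='')
E
```

```text
pos [0.5339 0.0259 0.2051] yaw -15.53 shift [ 0.502 -0.007  1.392] turn [ 0.001  0.004 -0.001] F [ 1.3 -0.7 -0.4] t 20.7
7811 mean [0.5841 0.0121 0.0816] rect [582.   12.6  62.2  90.2  74.3] pca yaw -15.8
bulge z 0.08159079751910897
plate z 0.05760667790533369 [0.0006 0.0003 0.0576]
0 0.0577 45 0.0577 90 0.0576 135 0.0576 180 0.0575 225 0.0576 270 0.0575 315 0.0576 
arm 45 r99 0.0822 z range 0.056
arm 135 r99 0.0883 z range 0.056
arm 225 r99 0.089 z range 0.056
arm 315 r99 0.0829 z range 0.055
```

```bash
python3 -c "
from station import arm
print(arm.finish_job())"
```

```text
the job is handed in; nothing more can be done
None
```

The job is handed in: the cell is seated with its nub towards the flat contact, and the cover is pressed down to its stop and measures level at home height, gripper clear at about 21 s; the clip arms were not seen directly, and I moved only the cell and the cover.

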